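# Lay out microscope optics for cleaning

### The arm

A 7-joint arm with a two-finger parallel gripper is mounted at the origin on the work surface. World frame = base frame: x ahead of the robot, y to its left, z up, the work surface at z = 0. Lengths are in mm, angles in degrees, forces in N, time in s.
With the tool pointing down it reaches from about 425 to 800 mm from the base axis. Payload 8.3 kg.
Tool frame: the origin (TCP) lies at the very end of the fingers, on their centre line; the grasp point (between the pads) lies 19 mm behind it (env.grip_depth is the z of the grasp point in the tool frame, in mm); z points along the fingers, y is the line along which they close (so a half turn about z gives the same grasp; the last joint's range is limited). The gripper opens to 85 mm and grips with 20 to 120 N. Pads are 22 mm wide; open, the fingers measure 114 mm over their backs; the gripper's body (76 mm by 85 mm) begins 54 mm behind the grasp point. The pads swing forward as they close: fully open they stand 13 mm farther back than shut.
Start: joints at [-73.963, 21.967, 0.94, 78.501, -0.361, 79.538, -2.664], TCP at [210.026, 588.636, 231.279] pointing down, gripper open.
Joint ranges: [-169.22, 169.22], [-14.56, 117.87], [-87.37, 89.26], [10.42, 133.3], [-82.24, 262.24], [0.94, 117.77], [-172.7, 172.7]. Speed limits (degrees/s): [136.94, 136.94, 172.46, 172.46, 180, 180, 180].

### API

Orientations are given as a 3x3 rotation matrix whose columns are the frame's x, y, z axes.
In Python, from station import env gives the robot as it stands. The module is installed in compiled form; this text tells all that it offers.
- The arm moves only by the tool carry_out, never from a script. Its argument "targets" is text: rows parted by semicolons, each of 5 numbers parted by spaces: the shift along the tool's x, y, z in units of 25 mm (1.0 is 25 mm), then the turn about the tool's z in units of 5 degrees (1.0 is 5 degrees), then the opening, from -1 (shut) to 1 (fully open). A call has 1 to 12 rows; each row shifts and turns the commanded pose from where the row before left it, along the tool's axes as they then stand; what a row does not reach is not made up. A row lasts 1/10 s, in which the tool goes at most 50 mm and 8.59 degrees, less where a joint would pass 70% of its speed; a pose out of reach is approached as far as the arm can. A call is refused whole if a number of a shift passes 1 or a number of a turn 1, either way. A call with a gripper value outside its range is refused whole. The fingers move at their own pace and stop on an object; the grip force is fixed at half the most. Time passes only in rows, so rows that do not move let the fingers close. It gives the time, the measured TCP pose, the force, the opening and the grip force at its end, in the units of the state.
- env.get_state(): the state, without advancing time (a new reading comes with each control period).
- env.read_camera(name): name is "scene" or "top"; returns a dict with "pixels" (400x640x3 uint8, red, green, blue), "K" (3x3 intrinsics, pixels), "R" (3x3) and "t" (3): a world point X has camera coordinates R X + t. Camera axes: x right, y down, z forward; pixel columns grow to the right and rows downward; lengths in mm; the calibration is good to about 2 mm. A picture is of the moment at which its call begins. There is no depth.
- env.finish_job(): hands the job in; it is judged then, once.
Trained networks look in the newest picture that a camera, given by its name, has taken for a name from the list of things; names that differ only in an ending like _2 or _b are one class to them, and where a whole thing is asked for, a point or a joint stands for the part that bears it (a point fixed in the world has none). Each returns a list of dicts, best first, with "confidence" (0 to 1); they miss things now and then, are a little off and sometimes report something else, mostly with a low value. They report only what shows in the picture. A call takes as long as a camera call. They do not tell look-alikes from the thing itself.
- env.look_for(label, camera): "xyz" ([x, y, z] in mm, in world coordinates, good to about 4 mm: the middle of the surface that is visible of it).
- env.outline_of(label, camera): "mask" (400x640 bool, what is visible of it).
- env.place_of(label, camera): "xyz" ([x, y, z] in mm, in world coordinates, good to about 4 mm: a listed point, or the origin of a listed thing).
The state is a dict: "time": time; "joint_positions": joint angles; "qd": joint speeds; "effort": joint torques, N m; "eef_pos": TCP position; "tool_rot": TCP orientation; "force": force on the tool from outside, world axes, zero at the start; "wrist_torque": the same for the moment, N m; "gripper_width": opening from 0.0 (shut) to 1.0 (fully open); "gripper_force": force on a finger pad.
Only numpy, scipy, OpenCV 4.12 (cv2) and the standard library are available. Lean on these libraries where they do the work, as an engineer would, in place of code of your own. Each camera call takes 0.05 s, during which the arm holds its last target. There are 200 camera calls.

### The job

Lay the microscope's optics out on the blue mat for cleaning: stand the three objectives in a straight, evenly spaced row between the lens-cleaner bottle and the glass swab pot, the shortest next to the bottle, the middle-length one in the middle and the longest next to the pot. Stand the eyepiece on the mat straight behind the middle objective (on the side away from the robot), on the far half of the mat, and put the dust cap over its top. Keep the objectives and the eyepiece upright, lens end up, all the time, leave the bottle, the pot and the box of cover glasses where they are, and let go of everything.

Things in the scene. Friction and masses are not known exactly. Their poses are not given: they have to be found in the camera images.
- objective_short: The shortest of three microscope objectives, steel with a black knurled ring, 34 mm tall, standing lens end up on its threaded foot (25 mm across, 5 mm high). Straight barrel 29 mm across from 6 to 26 mm above the underside, then tapering to a nose 22 mm across. About 110 g. Origin: centre of the underside, z up; round, its yaw means nothing. Starts on the white tray.
- objective_middle: The middle-length one of three microscope objectives, steel with a black knurled ring, 46 mm tall, standing lens end up on its threaded foot (25 mm across, 5 mm high). Straight barrel 29 mm across from 6 to 30 mm above the underside, then tapering to a nose 17 mm across. About 125 g. Origin: centre of the underside, z up; round, its yaw means nothing. Starts on the white tray.
- objective_long: The longest of three microscope objectives, steel with a black knurled ring, 58 mm tall, standing lens end up on its threaded foot (25 mm across, 5 mm high). Straight barrel 29 mm across from 6 to 34 mm above the underside, then tapering to a nose 11 mm across. About 140 g. Origin: centre of the underside, z up; round, its yaw means nothing. Starts on the white tray.
- eyepiece: Microscope eyepiece, 52 mm tall, standing on its steel tube (30 mm across, 22 mm high). Black head above, to grip it by: 40 mm across from 22 to 40 mm above the underside, then narrowing to a 30 mm collar with the eye lens at 52 mm. About 110 g. Origin: centre of the underside, z up; round. Starts on the white tray.
- dust_cap: Grey plastic dust cap for the eyepiece: a round cup, open side down, 49 mm across outside, 44 mm inside, 20 mm high, top 3 mm thick, 25 g. Origin: centre of the open lower rim, z up; round. Starts on the white tray. Over the eyepiece's head it slides down until its top rests on the eye-lens collar, its origin then 35 mm above the eyepiece's.
- cleaner_bottle: White plastic lens-cleaner bottle with a black nozzle, 34 mm across, 68 mm tall, loose, standing on the mat at its left or right end. Origin: centre of the underside, z up.
- swab_pot: Small open glass pot for used swabs, 48 mm across at the rim, 42 mm tall, loose, standing on the mat at the other end from the bottle, 260 mm from it centre to centre. The line between the two runs along the mat's width, 35 mm nearer the robot than the mat's centre. Origin: centre of the underside, z up.
- mat: Blue silicone mat, fixed flat on the left or right half of the bench and turned up to 9 degrees: 210 mm from near to far edge, 320 mm wide, 3 mm thick. Origin: centre of its underside at bench height (its top is at z = 3 mm). x points to its far edge, away from the robot; y along its width to the robot's left.
- cover_glass_box: Small square clear plastic box of cover glasses with a white lid, 32 x 32 mm, 18 mm tall, loose, on the tray among the parts; not part of the job. Origin: centre of the underside, z up.
- tray: Shallow white plastic tray, fixed on the half of the bench where the mat is not, turned up to 9 degrees: 230 mm (near to far) by 290 mm, rim 8 mm high, floor 4 mm above the bench. The five parts and the cover-glass box start on its floor in any order, 70 mm or more apart between centres. Origin: centre of its underside, x to its far edge.
Things that resemble listed ones, but are neither listed nor needed, are in the scene too. What is shaped like the dust_cap but pink or purple is not meant.

How it is judged:
By the outcome, as a careful person would: the job done as asked, in the order asked, and still so for the second after the job is handed in, with the robot touching nothing.
It also fails if it takes over 115 s, if anything falls off the work surface, if the arm or the gripper's body presses on something with over 40 N, if the wrist force passes 120 N, or if a joint passes its speed limit or range.

## Working session

There is one attempt and no reset: what is moved stays moved. The work goes in short steps, Python scripts to look and compute and a tool call to move; the robot and the scene stay as the last step left them, time stands still between calls to the robot, and variables do not carry over. Pictures are saved under pics/ and viewed, at most 14 in all, crops included, and the job is handed in when it is done.

Besides the shell and the picture viewer there is one more tool, called as a command line: name --argument value ..., lists and objects as JSON in quotes. carry_out: Moves the arm, as the interface text tells. Its arguments: {"type":"object","properties":{"targets":{"type":"string"}},"required":["targets"]}

```bash
mkdir -p pics; cat > h.py <<'E'
from station import env
import numpy as np, cv2
def cam(n):
    c=env.read_camera(n); return c
def proj(c,X):
    p=c["K"]@(np.array(c["R"])@np.array(X,float)+np.array(c["t"])); return p[:2]/p[2]
def back(c,uv,z):
    K,R,t=[np.array(c[k],float) for k in "KRt"]
    d=R.T@np.linalg.solve(K,[uv[0],uv[1],1]); o=-R.T@t
    return o+d*(z-o[2])/d[2]
def save(c,n):
    cv2.imwrite("pics/"+n,c["pixels"][:,:,::-1])
E
python3 - <<'E'
from h import *
np.set_printoptions(precision=1,suppress=True)
for n in ("scene","top"):
    c=cam(n); save(c,n+"0.png")
    print(n,"campos",-np.array(c["R"]).T@np.array(c["t"]))
    for l in "objective_short objective_middle objective_long eyepiece dust_cap cleaner_bottle swab_pot mat cover_glass_box tray".split():
        for r in env.place_of(l,n)[:4]:
            X=np.array(r["xyz"]); print(l,X,round(r["confidence"],2),proj(c,X))
s=env.get_state(); print(s["time"],s["eef_pos"],np.array(s["tool_rot"]),s["gripper_width"],env.grip_depth)
E
```

```text
scene campos [838.5 365.5 899.1]
objective_short [ 498.3 -101.2    5.1] 0.61 [298.6 192.2]
objective_middle [ 591.  -105.5    5.1] 0.74 [268.1 212.6]
objective_long [ 597.5 -283.3    6.5] 0.66 [223.4 169.1]
eyepiece [ 498.5 -194.4    6.9] 0.73 [275.1 169.1]
dust_cap [ 588.9 -181.2    1.4] 0.62 [250.2 193.2]
dust_cap [ 613.4 -418.5    1.5] 0.62 [190.1 142.9]
dust_cap [ 471.1 -412.8   -3.2] 0.53 [234.7 118.9]
cleaner_bottle [528.4  76.6   0.2] 0.67 [338.3 249.1]
swab_pot [495.2 332.3   6.8] 0.84 [433.7 321.7]
mat [550.5 211.1  -0. ] 0.81 [373.2 297.7]
cover_glass_box [ 502.5 -281.6    6. ] 0.47 [253.4 150.2]
tray [ 553.3 -187.6   -0.9] 0.91 [260.1 184.3]
top campos [ 408.6  -34.7 1107.6]
objective_short [498.4 -98.3   4.9] 0.39 [329.6 197.9]
objective_middle [ 589.4 -100.1    4.3] 0.43 [330.9 163.4]
objective_long [ 597.8 -287.9    7.7] 0.48 [402.7 161.7]
eyepiece [ 503.4 -197.8    5. ] 0.71 [367.8 196.9]
eyepiece [ 552.2 -190.7    4.4] 0.26 [365.2 178.3]
dust_cap [ 592.8 -184.8    2.8] 0.86 [363.1 163. ]
dust_cap [ 370.  -236.     5.4] 0.68 [382.  248.7]
dust_cap [ 469.7 -415.9   -5.2] 0.67 [449.9 211.9]
dust_cap [ 610.3 -417.8   -0.5] 0.61 [451.1 158.7]
cleaner_bottle [532.4  76.5   1. ] 0.62 [263.1 183.6]
cleaner_bottle [ 500.6 -195.3    6.8] 0.22 [366.9 197.9]
swab_pot [500.  338.8   3.5] 0.54 [161.9 193.5]
mat [548.8 211.    4. ] 0.92 [211.7 176.1]
cover_glass_box [ 502.6 -280.6    5.3] 0.58 [399.5 197.9]
cover_glass_box [ 599.6 -286.6    6.5] 0.58 [402.1 161.1]
tray [ 550.9 -188.8    1.1] 0.72 [364.3 178.9]
1.1 [210.  588.6 231.3] [[-0.9  0.3 -0. ]
 [ 0.3  0.9 -0. ]
 [ 0.  -0.  -1. ]] 0.9969167606661481 -18.700000000000003
```

View pics/scene0.png

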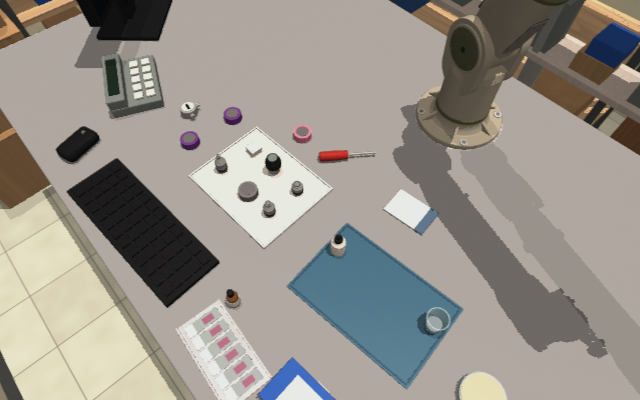

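View pics/top0.png

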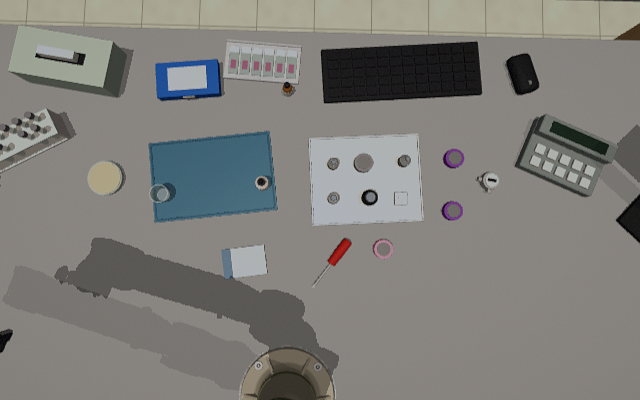

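The pictures show the tray at left in the scene view, with the tall objective at about (221,163), two others at (298,187) and (269,208), the eyepiece at (273,162), the grey cap at (248,191) and the box at (254,150). The mat has the bottle at (338,245) and the pot at (437,321). The pink and purple rings lie off the tray. Next I refine positions by fitting silhouettes.

```bash
cat >> h.py <<'E'
from scipy.optimize import least_squares
PROF=dict(objective_short=[(12.5,0),(14.5,6),(14.5,26),(11,34)],objective_middle=[(12.5,0),(14.5,6),(14.5,30),(8.5,46)],
 objective_long=[(12.5,0),(14.5,6),(14.5,34),(5.5,58)],eyepiece=[(15,0),(15,22),(20,22),(20,40),(15,52)],dust_cap=[(24.5,0),(24.5,20)],
 cleaner_bottle=[(17,0),(17,45),(6,68)],swab_pot=[(24,42),(20,0)])
def hull(c,l,x,y,z0):
    a=np.linspace(0,2*np.pi,40)
    P=[proj(c,(x+r*np.cos(t),y+r*np.sin(t),z0+z)) for r,z in PROF[l] for t in a]
    return cv2.convexHull(np.array(P,np.float32))
def hc(h):
    m=cv2.moments(h); return np.array([m["m10"]/m["m00"],m["m01"]/m["m00"]])
def masks(l,n,c,near,z):
    best=None
    for r in env.outline_of(l,n):
        m=r["mask"]; 
        if m.sum()<15: continue
        ys,xs=np.nonzero(m); p=np.array([xs.mean(),ys.mean()])
        d=np.linalg.norm(p-proj(c,(*near,z+20)))
        if d<12 and (best is None or d<best[0]): best=(d,p,m.sum())
    return best
def fit(l,near,z0,cams):
    """x,y from the mask centroids in each camera, and area ratios"""
    out=[]
    for n,c in cams.items():
        b=masks(l,n,c,near,z0)
        if b is None: continue
        f=lambda q: hc(hull(c,l,q[0],q[1],z0))-b[1]
        q=least_squares(f,near,diff_step=1e-3).x
        out.append((n,q.round(1),round(float(b[2]/cv2.contourArea(hull(c,l,*q,z0))),2)))
    return out
E
python3 - <<'E'
from h import *
np.set_printoptions(precision=1,suppress=True)
cams={n:cam(n) for n in("scene","top")}
G=dict(objective_short=(498,-100),objective_middle=(590,-103),objective_long=(597,-286),eyepiece=(501,-196),dust_cap=(591,-183),cleaner_bottle=(530,76),swab_pot=(498,335))
for l,g in G.items():
    print(l,fit(l,g,3 if l in("cleaner_bottle","swab_pot") else 4,cams))
for l,z in(("mat",3),("tray",8)):
  for n,c in cams.items():
    m=env.outline_of(l,n)[0]["mask"].astype(np.uint8)
    k=max(cv2.findContours(m,0,2)[0],key=cv2.contourArea)[:,0]
    P=np.array([back(c,p,z)[:2] for p in cv2.convexHull(k.astype(np.float32))[:,0]],np.float32)
    print(l,n,cv2.minAreaRect(P))
a=cams["scene"]["pixels"][130:240,180:340]; b=cams["top"]["pixels"][130:230,305:430]
cv2.imwrite("pics/c1.png",np.vstack([cv2.resize(a,(800,550),interpolation=2)])[:,:,::-1])
E
```

```text
objective_short [('scene', array([ 499.4, -106.5]), 0.97), ('top', array([ 496.2, -105.9]), 1.02)]
objective_middle [('scene', array([ 589.4, -103.1]), 0.9), ('top', array([ 586. , -104.1]), 0.79)]
objective_long [('scene', array([ 599.8, -287.3]), 0.92)]
eyepiece [('scene', array([ 501.4, -198.1]), 0.94), ('top', array([ 499.1, -197.2]), 0.99)]
dust_cap [('scene', array([ 594.5, -183.8]), 0.94), ('top', array([ 590.3, -183.4]), 0.95)]
cleaner_bottle [('scene', array([532.1,  75.1]), 0.98), ('top', array([530. ,  76.8]), 0.91)]
swab_pot [('scene', array([498.8, 334.1]), 0.96), ('top', array([497.4, 334.4]), 0.86)]
mat scene ((551.0531616210938, 209.32591247558594), (213.98318481445312, 321.8572692871094), 7.786880016326904)
mat top ((547.8908081054688, 209.78689575195312), (209.84002685546875, 319.51507568359375), 7.486423492431641)
tray scene ((551.8132934570312, -189.28944396972656), (233.63018798828125, 296.22900390625), 3.968060255050659)
tray top ((549.3998413085938, -189.7489776611328), (234.96051025390625, 291.8878173828125), 3.7412853240966797)
```

View pics/c1.png

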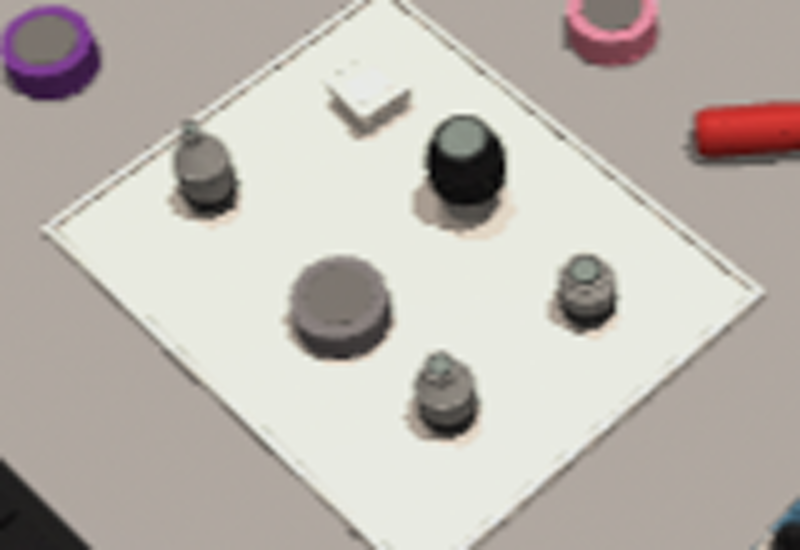

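The crop confirms the names: short (wide nose) at crop (586,290), middle at (445,395), long at (205,170), grey cap at (340,305) and eyepiece at (465,160). Bottle to pot measures 260 mm, which checks. The mat is turned about 7.4°. I'll turn the tool so its y axis lies along mat x.

```bash
cat > go.py <<'E'
# usage: go.py x y z -> remaining shift in units, along tool axes; turn to yaw 7.4
import sys; from h import *
s=env.get_state(); R=np.array(s["tool_rot"]); p=np.array(s["eef_pos"])
d=np.array([float(v) for v in sys.argv[1:4]])-p
az=np.degrees(np.arctan2(R[1,1],R[0,1]))
print("t",round(s["time"],1),"p",p.round(1),"yaz",az.round(2),"units",(R.T@d/25).round(2),"turn",round((az-7.4)/5,2),"F",np.array(s["force"]).round(1),"w",round(s["gripper_width"]*85,1))
E
python3 go.py 497.8 -106.2 150
```

```text
t 2.1 p [210.  588.7 231.3] yaz 70.36 units [-20.18 -22.31   3.25] turn 12.59 F [ 0.2  0.  -0.7] w 84.6
```

carry_out --targets "0 0 -0.1 1 0.3;0 0 0 1 0.3;0 0 0 1 0.3;0 0 0 1 0.3;0 0 0 1 0.3;0 0 0.5 1 0.3;0 0 0.5 1 0.3;0 0 0.5 1 0.3;0 0 0.5 1 0.3;0 0 0.5 1 0.3;0 0 0.5 1 0.3;0 0 0 1 0.3"

```text
time: 3.3
eef_pos: [209.6, 587.6, 156.6]
tool_rot: [[-0.176, 0.984, -0.001], [0.984, 0.176, -0.003], [-0.003, -0.002, -1.0]]
force: [0.8, -0.6, -0.8]
gripper_width: 0.65
gripper_force: 0.0
```

```bash
python3 go.py 497.8 -106.2 100
```

```text
t 3.3 p [209.6 587.6 156.6] yaz 10.16 units [-29.34   6.46   2.34] turn 0.55 F [ 0.8 -0.6 -0.8] w 55.3
```

carry_out --targets "-1 0.8 0 0.55 0.3;-1 0.9 0 0 0.3;-1 0.9 0 0 0.3;-1 0.9 0 0 0.3;-1 0.9 0 0 0.3;-1 0.9 0 0 0.3;-1 0.9 0 0 0.3;-1 0.5 0 0 0.3;-1 0 0 0 0.3;-1 0 0 0 0.3;-1 0 0 0 0.3;-1 0 0 0 0.3"

```text
time: 4.5
eef_pos: [416.9, 313.6, 158.9]
tool_rot: [[-0.132, 0.991, 0.0], [0.991, 0.132, 0.0], [0.0, 0.0, -1.0]]
force: [-0.2, -0.2, 0.6]
gripper_width: 0.649
gripper_force: 0.0
```

carry_out --targets "-1 0 0 0 0.3;-1 0 0 0 0.3;-1 0 0 0 0.3;-1 0 0 0 0.3;-1 0 0 0 0.3;-1 0 0 0 0.3;-1 0 0 0 0.3;-1 0 0 0 0.3;-1 0 0 0 0.3;-1 0 0 0 0.3;-1 0 0 0 0.3;-1 0 0 0 0.3"

```text
time: 5.7
eef_pos: [456.7, 16.3, 159.1]
tool_rot: [[-0.132, 0.991, 0.001], [0.991, 0.132, 0.0], [0.0, 0.001, -1.0]]
force: [1.1, 0.9, 0.4]
gripper_width: 0.647
gripper_force: 0.0
```

```bash
python3 go.py 497.8 -106.2 100
```

```text
t 5.7 p [456.7  16.3 159.1] yaz 7.61 units [-5.07  0.98  2.36] turn 0.04 F [1.1 0.9 0.4] w 55.0
```

carry_out --targets "-1 0.3 0 0.04 0.3;-1 0.3 0 0 0.3;-1 0.3 0.3 0 0.3;-1 0.08 0.6 0 0.3;-1 0 0.8 0 0.3;-0.07 0 1 0 0.3;0 0 1 0 0.3;0 0 0.9 0 0.3;0 0 0.5 0 0.3;0 0 0.3 0 0.3;0 0 0.3 0 0.3;0 0 0 0 0.3"

```text
time: 6.9
eef_pos: [497.2, -105.1, 16.0]
tool_rot: [[-0.129, 0.992, -0.0], [0.992, 0.129, 0.0], [0.0, -0.0, -1.0]]
force: [0.6, -0.1, -0.6]
gripper_width: 0.648
gripper_force: 0.0
```

```bash
python3 go.py 497.8 -106.2 16; python3 - <<'E'
from h import *
c=cam("scene"); a=c["pixels"][100:240,180:380]; cv2.imwrite("pics/g1.png",cv2.resize(a,(800,560),interpolation=2)[:,:,::-1])
E
```

```text
t 6.9 p [ 497.2 -105.1   16. ] yaz 7.42 units [-0.05  0.02  0.  ] turn 0.0 F [ 0.6 -0.1 -0.6] w 55.1
```

View pics/g1.png

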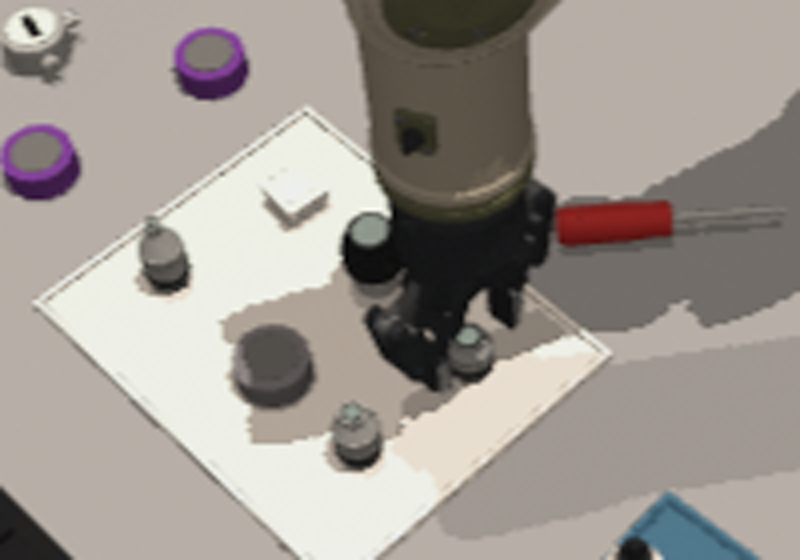

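The fingers straddle the short objective, at crop (470,350), and the midpoint of the tips is close to it. Closing now.

carry_out --targets "0 0 0 0 -1;0 0 0 0 -1;0 0 0 0 -1;0 0 0 0 -1;0 0 0 0 -1;0 0 0 0 -1;0 0 -0.2 0 -1;0 0 -0.6 0 -1;0 0 -1 0 -1;0 0 -1 0 -1;0 0 -1 0 -1;0 0 -0.6 0 -1"

```text
time: 8.15
eef_pos: [498.0, -105.6, 128.6]
tool_rot: [[-0.129, 0.992, 0.002], [0.992, 0.129, 0.0], [-0.0, 0.002, -1.0]]
force: [-0.9, -0.1, -1.0]
gripper_width: 0.309
gripper_force: 59.2
```

```bash
python3 go.py 522.8 140.6 125;  python3 - <<'E'
from h import *
c=cam("scene"); p=c["pixels"]; s=env.get_state(); u,v=proj(c,s["eef_pos"]); u,v=int(u),int(v)
cv2.imwrite("pics/g2.png",cv2.resize(p[v-50:v+50,u-60:u+60],(720,600),interpolation=2)[:,:,::-1])
E
```

```text
t 8.2 p [ 498.  -105.6  128.6] yaz 7.39 units [9.64 2.25 0.15] turn -0.0 F [-0.9 -0.1 -1. ] w 26.2
```

View pics/g2.png

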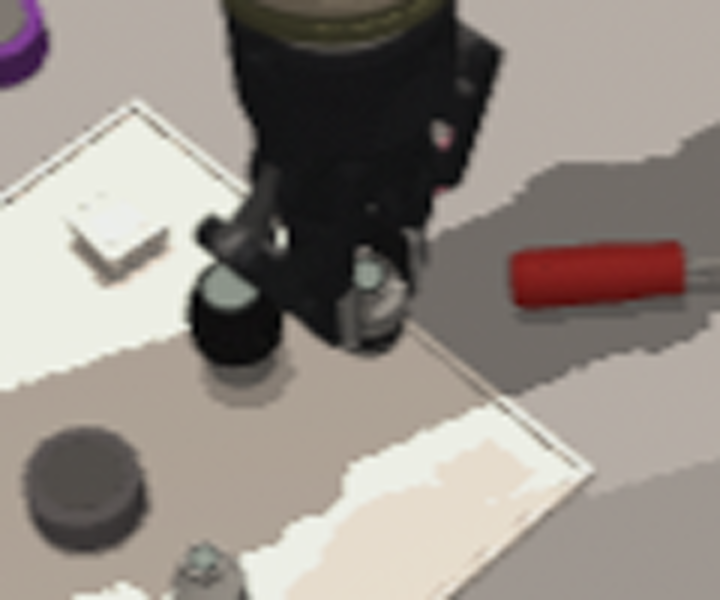

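Lifted: the short objective at crop (370,300) is held upright between the fingers. I'll measure how it sits in the grip while carrying it over.

carry_out --targets "0.4 0.2 0 0 -1;0.8 0.3 0 0 -1;1 0.3 0 0 -1;1 0.3 0 0 -1;1 0.3 0 0 -1;1 0.3 0 0 -1;1 0.3 0 0 -1;1 0.25 0 0 -1;1 0 0 0 -1;0.8 0 0 0 -1;0.6 0 0 0 -1;0.04 0 0 0 -1"

```text
time: 9.4
eef_pos: [520.8, 143.9, 125.1]
tool_rot: [[-0.133, 0.991, -0.002], [0.991, 0.133, 0.0], [0.0, -0.002, -1.0]]
force: [-0.6, -0.3, -1.3]
gripper_width: 0.305
gripper_force: 59.2
```

```bash
python3 go.py 522.8 140.6 15; cat > held.py <<'E'
import sys; from h import *
l=sys.argv[1]; s=env.get_state(); p=np.array(s["eef_pos"]); z0=p[2]-float(sys.argv[2])
for n in("scene","top"):
    c=cam(n)
    for r in env.place_of(l,n)[:2]: print(n,"place",(np.array(r["xyz"])-p).round(1),round(r["confidence"],2))
    print("fit",fit(l,p[:2],z0,{n:c}))
print(p)
E
python3 held.py objective_short 12
```

```text
t 9.4 p [520.8 143.9 125.1] yaz 7.65 units [-0.14  0.07  4.4 ] turn 0.05 F [-0.6 -0.3 -1.3] w 25.9
scene place [-2.6  1.9 -9.7] 0.57
fit [('scene', array([519. , 152.4]), 0.16)]
fit []
[520.82546776 143.90290122 125.08650768]
```

carry_out --targets "-0.05 0.05 0.3 0.05 -1;0 0 0.7 0 -1;0 0 1 0 -1;0 0 0.9 0 -1;0 0 0.6 0 -1;0 0 0.4 0 -1;0 0 0.2 0 -1;0 0 0.14 0 -1;0 0 0 0 -1;0 0 0 0 -1"

```text
time: 10.7
eef_pos: [523.9, 140.0, 20.9]
tool_rot: [[-0.125, 0.992, 0.001], [0.992, 0.125, 0.0], [0.0, 0.001, -1.0]]
force: [-0.0, -0.1, -0.6]
gripper_width: 0.308
gripper_force: 59.2
```

```bash
python3 go.py 522.8 140.6 15; python3 held.py objective_short 12
```

```text
t 10.7 p [523.9 140.   20.9] yaz 7.16 units [ 0.03 -0.04  0.24] turn -0.05 F [-0.  -0.1 -0.6] w 26.2
scene place [ -1.2   4.2 -11.8] 0.39
fit [('scene', array([522.3, 148.2]), 0.26)]
fit []
[523.88293793 140.02218757  20.90585508]
```

carry_out --targets "0 0 0.1 0 -1;0 0 0.06 0 -1;0 0 0.04 0 -1;0 0 0 0 -1"

```text
time: 11.4
eef_pos: [523.4, 140.0, 16.3]
tool_rot: [[-0.125, 0.992, -0.0], [0.992, 0.125, 0.001], [0.001, -0.0, -1.0]]
force: [-6.2, -1.5, 13.6]
gripper_width: 0.31
gripper_force: 60.8
```

Contact with the mat (13.6 N). Releasing and going up.

carry_out --targets "0 0 -0.02 0 -0.2;0 0 0 0 0;0 0 0 0 0.2;0 0 0 0 0.3;0 0 -0.3 0 0.3;0 0 -0.8 0 0.3;0 0 -1 0 0.3;0 0 -1 0 0.3;0 0 -0.7 0 0.3;-0.3 0 0 0 0.3;-0.8 0 0 0 0.3;-1 0 0 0 0.3"

```text
time: 12.6
eef_pos: [529.6, 88.0, 110.4]
tool_rot: [[-0.127, 0.992, -0.001], [0.992, 0.127, 0.0], [0.0, -0.001, -1.0]]
force: [0.7, -0.1, -0.6]
gripper_width: 0.651
gripper_force: 0.0
```

```bash
python3 go.py 587.7 -103.6 120; python3 - <<'E'
from h import *
cams={n:cam(n) for n in("scene","top")}
print(fit("objective_short",(523,141),3,cams),fit("cleaner_bottle",(531,76),3,cams),fit("objective_middle",(588,-104),4,cams))
E
```

```text
t 12.6 p [529.6  88.  110.4] yaz 7.29 units [-7.9   1.33 -0.39] turn -0.02 F [ 0.7 -0.1 -0.6] w 55.3
[('scene', array([524., 139.]), 1.0)] [('scene', array([534.6,  80.1]), 0.72), ('top', array([525.3,  66.5]), 0.26)] [('scene', array([ 588.4, -104.4]), 0.93), ('top', array([ 585.9, -103.6]), 0.98)]
```

carry_out --targets "-1 0.2 -0.2 0 0.3;-1 0.3 0 0 0.3;-1 0.3 0 0 0.3;-1 0.3 0 0 0.3;-1 0.2 0 0 0.3;-1 0.05 0 0 0.3;-0.8 0 0 0 0.3;-0.4 0 0 0 0.3;-0.2 0 0 0 0.3;-0.1 0 0 0 0.3;0 0 0 0 0.3"

```text
time: 14.1
eef_pos: [586.9, -93.0, 115.7]
tool_rot: [[-0.126, 0.992, -0.0], [0.992, 0.126, 0.0], [0.0, -0.0, -1.0]]
force: [-0.5, 0.1, -0.3]
gripper_width: 0.653
gripper_force: 0.0
```

```bash
python3 go.py 588.5 -103.5 17
```

```text
t 14.1 p [586.9 -93.  115.7] yaz 7.23 units [-0.43  0.01  3.95] turn -0.03 F [-0.5  0.1 -0.3] w 55.5
```

carry_out --targets "-0.3 0 0.3 -0.03 0.3;-0.12 0 0.7 0 0.3;0 0 0.9 0 0.3;0 0 0.9 0 0.3;0 0 0.6 0 0.3;0 0 0.35 0 0.3;0 0 0.15 0 0.3;0 0 0 0 0.3;0 0 0 0 -1;0 0 0 0 -1;0 0 0 0 -1;0 0 0 0 -1"

```text
time: 15.3
eef_pos: [588.9, -104.6, 19.5]
tool_rot: [[-0.127, 0.992, 0.002], [0.992, 0.127, 0.0], [-0.0, 0.002, -1.0]]
force: [-2.1, 0.3, 6.8]
gripper_width: 0.315
gripper_force: 59.3
```

carry_out --targets "0 0 0 0 -1;0 0 0 0 -1;0 0 -0.2 0 -1;0 0 -0.6 0 -1;0 0 -1 0 -1;0 0 -1 0 -1;0 0 -1 0 -1;0.3 -0.1 -0.6 0 -1;0.7 -0.2 0 0 -1;1 -0.4 0 0 -1;1 -0.4 0 0 -1;1 -0.4 0 0 -1"

```text
time: 16.5
eef_pos: [537.2, -8.6, 128.5]
tool_rot: [[-0.128, 0.992, -0.0], [0.992, 0.128, 0.0], [0.0, -0.0, -1.0]]
force: [0.1, 0.6, -1.6]
gripper_width: 0.31
gripper_force: 59.2
```

```bash
python3 go.py 515 205.4 125
```

```text
t 16.5 p [537.2  -8.6 128.5] yaz 7.33 units [8.6  0.21 0.14] turn -0.01 F [ 0.1  0.6 -1.6] w 26.3
```

carry_out --targets "1 0.1 0 0 -1;1 0.1 0 0 -1;1 0 0 0 -1;1 0 0 0 -1;1 0 0 0 -1;1 0 0 0 -1;1 0 0 0 -1;0.7 0 0 0 -1;0.4 0 0 0 -1;0.2 0 0 0 -1;0 0 0 0 -1;0 0 0 0 -1"

```text
time: 17.7
eef_pos: [516.9, 195.2, 128.4]
tool_rot: [[-0.126, 0.992, 0.0], [0.992, 0.126, -0.001], [-0.001, -0.0, -1.0]]
force: [-0.1, -0.6, -0.7]
gripper_width: 0.312
gripper_force: 59.2
```

```bash
python3 go.py 515 205.4 20
```

```text
t 17.7 p [516.9 195.2 128.4] yaz 7.23 units [ 0.42 -0.03  4.33] turn -0.03 F [-0.1 -0.6 -0.7] w 26.5
```

carry_out --targets "0.3 -0.03 0.3 -0.03 -1;0.13 0 0.7 0 -1;0 0 1 0 -1;0 0 0.9 0 -1;0 0 0.6 0 -1;0 0 0.4 0 -1;0 0 0.2 0 -1;0 0 0.1 0 -1;0 0 0.08 0 -1;0 0 0.05 0 -1;0 0 0 0 -1;0 0 0 0 -1"

```text
time: 18.9
eef_pos: [514.8, 207.2, 20.4]
tool_rot: [[-0.13, 0.992, 0.001], [0.992, 0.13, 0.0], [0.0, 0.001, -1.0]]
force: [0.8, 0.3, -0.6]
gripper_width: 0.309
gripper_force: 59.2
```

carry_out --targets "-0.05 0 0.05 0 -1;0 0 0.05 0 -1;0 0 0.03 0 -1;0 0 0 0 -1;0 0 0 0 -1"

```text
time: 19.4
eef_pos: [515.1, 205.8, 18.4]
tool_rot: [[-0.13, 0.992, 0.0], [0.992, 0.13, 0.001], [0.001, 0.0, -1.0]]
force: [-7.4, -1.9, 16.9]
gripper_width: 0.314
gripper_force: 61.1
```

Touching at the right spot; release, then on to the long one.

carry_out --targets "0 0 -0.03 0 -0.2;0 0 0 0 0;0 0 0 0 0.2;0 0 0 0 0.3;0 0 -0.3 0 0.3;0 0 -0.8 0 0.3;0 0 -1 0 0.3;0 0 -1 0 0.3;0 0 -1 0 0.3;-0.3 0 -0.2 0 0.3;-0.8 0 0 0 0.3;-1 0 0 0 0.3"

```text
time: 20.6
eef_pos: [521.4, 153.9, 125.1]
tool_rot: [[-0.132, 0.991, -0.0], [0.991, 0.132, 0.0], [0.0, 0.0, -1.0]]
force: [-0.4, -0.2, -0.0]
gripper_width: 0.652
gripper_force: 0.0
```

carry_out --targets "-1 0.3 0 0 0.3;-1 0.3 0 0 0.3;-1 0.3 0 0 0.3;-1 0.3 0 0 0.3;-1 0.3 0 0 0.3;-1 0.3 0 0 0.3;-1 0.3 0 0 0.3;-1 0.3 0 0 0.3;-1 0.3 0 0 0.3;-1 0.3 0 0 0.3;-1 0.3 0 0 0.3;-1 0.3 0 0 0.3"

```text
time: 21.8
eef_pos: [649.6, -133.4, 124.5]
tool_rot: [[-0.13, 0.992, -0.001], [0.992, 0.13, -0.0], [0.0, -0.001, -1.0]]
force: [-1.0, -0.2, -0.0]
gripper_width: 0.651
gripper_force: 0.0
```

```bash
python3 go.py 599.5 -287.3 120; python3 - <<'E'
from h import *
cams={n:cam(n) for n in("scene","top")}
for l,g,z in(("objective_short",(523,140),3),("objective_middle",(515,205),3),("objective_long",(598,-287),4),("cleaner_bottle",(531,76),3),("swab_pot",(498,334),3)): print(l,fit(l,g,z,cams))
E
```

```text
t 21.8 p [ 649.6 -133.4  124.5] yaz 7.45 units [-5.84 -2.79  0.18] turn 0.01 F [-1.  -0.2 -0. ] w 55.3
objective_short [('scene', array([523.8, 138.5]), 0.92), ('top', array([521.9, 139.8]), 0.99)]
objective_middle [('scene', array([514.4, 206.2]), 0.88), ('top', array([512.3, 206. ]), 0.85)]
objective_long [('top', array([ 596.4, -286.5]), 1.09)]
cleaner_bottle [('scene', array([531.9,  75.5]), 0.83), ('top', array([530.6,  76. ]), 0.84)]
swab_pot [('scene', array([498.4, 333.9]), 0.96), ('top', array([497.6, 335.3]), 0.89)]
```

carry_out --targets "-0.8 -0.4 0 0 0.3;-1 -0.5 0 0 0.3;-1 -0.5 0 0 0.3;-1 -0.5 0 0 0.3;-0.9 -0.4 0 0 0.3;-0.6 -0.3 0 0 0.3;-0.3 -0.13 0 0 0.3;-0.1 0 0 0 0.3;0 0 0 0 0.3;0 0 0 0 0.3"

```text
time: 23.4
eef_pos: [601.5, -280.5, 124.8]
tool_rot: [[-0.132, 0.991, 0.0], [0.991, 0.132, 0.001], [0.001, 0.0, -1.0]]
force: [0.1, 1.2, 0.3]
gripper_width: 0.644
gripper_force: 0.0
```

```bash
python3 go.py 599 -287 20
```

```text
t 23.4 p [ 601.5 -280.5  124.8] yaz 7.59 units [-0.25 -0.13  4.19] turn 0.04 F [0.1 1.2 0.3] w 54.7
```

carry_out --targets "-0.2 -0.1 0.2 0.02 0.3;-0.05 -0.03 0.4 0 0.3;0 0 0.9 0 0.3;0 0 0.9 0 0.3;0 0 0.9 0 0.3;0 0 0.5 0 0.3;0 0 0.3 0 0.3;0 0 0.1 0 0.3;0 0 0 0 0.3;0 0 0 0 -1;0 0 0 0 -1;0 0 0 0 -1"

```text
time: 24.6
eef_pos: [599.0, -289.3, 21.4]
tool_rot: [[-0.128, 0.992, 0.002], [0.992, 0.128, -0.001], [-0.001, 0.002, -1.0]]
force: [-0.9, -0.4, 5.1]
gripper_width: 0.312
gripper_force: 59.4
```

carry_out --targets "0 0 0 0 -1;0 0 0 0 -1;0 0 0 0 -1;0 0 -0.2 0 -1;0 0 -0.6 0 -1;0 0 -1 0 -1;0 0 -1 0 -1;0 0 -1 0 -1;0.3 -0.2 -0.6 0 -1;0.7 -0.3 0 0 -1;1 -0.5 0 0 -1;1 -0.5 0 0 -1"

```text
time: 25.8
eef_pos: [550.8, -218.9, 131.0]
tool_rot: [[-0.127, 0.992, 0.001], [0.992, 0.127, -0.0], [-0.0, 0.001, -1.0]]
force: [0.7, 0.8, -0.7]
gripper_width: 0.309
gripper_force: 59.2
```

carry_out --targets "1 -0.5 0 0 -1;1 -0.5 0 0 -1;1 -0.5 0 0 -1;1 -0.5 0 0 -1;1 -0.5 0 0 -1;1 -0.4 0 0 -1;1 0 0 0 -1;1 0 0 0 -1;1 0 0 0 -1;1 0 0 0 -1;1 0 0 0 -1;1 0 0 0 -1"

```text
time: 27.0
eef_pos: [441.0, 69.7, 131.0]
tool_rot: [[-0.127, 0.992, 0.001], [0.992, 0.127, 0.001], [0.001, 0.001, -1.0]]
force: [0.5, -0.5, -1.0]
gripper_width: 0.313
gripper_force: 59.2
```

```bash
python3 go.py 506.7 270.2 130
```

```text
t 27.0 p [441.   69.7 131. ] yaz 7.32 units [7.62 3.63 0.05] turn -0.02 F [ 0.5 -0.5 -1. ] w 26.6
```

carry_out --targets "1 0.5 0 0 -1;1 0.6 0 0 -1;1 0.6 0 0 -1;1 0.6 0 0 -1;1 0.6 0 0 -1;0.9 0.4 0 0 -1;0.6 0.2 0 0 -1;0.4 0.1 0 0 -1;0.2 0 0 0 -1;0 0 0 0 -1;0 0 0 0 -1"

```text
time: 28.1
eef_pos: [507.6, 255.4, 130.2]
tool_rot: [[-0.127, 0.992, -0.0], [0.992, 0.127, -0.0], [-0.0, -0.0, -1.0]]
force: [0.4, -0.0, -1.2]
gripper_width: 0.312
gripper_force: 59.3
```

```bash
python3 go.py 506.7 269.8 22
```

```text
t 28.1 p [507.6 255.4 130.2] yaz 7.29 units [0.58 0.04 4.33] turn -0.02 F [ 0.4 -0.  -1.2] w 26.5
```

carry_out --targets "0.3 0.04 0.3 -0.02 -1;0.28 0 0.7 0 -1;0 0 1 0 -1;0 0 0.9 0 -1;0 0 0.6 0 -1;0 0 0.4 0 -1;0 0 0.2 0 -1;0 0 0.15 0 -1;0 0 0.1 0 -1;0 0 0 0 -1;0 0 0 0 -1"

```text
time: 29.2
eef_pos: [507.0, 271.2, 21.8]
tool_rot: [[-0.13, 0.992, 0.001], [0.992, 0.13, 0.001], [0.0, 0.001, -1.0]]
force: [0.9, 0.7, -1.5]
gripper_width: 0.314
gripper_force: 59.3
```

```bash
python3 go.py 506.7 269.8 20
```

```text
t 29.2 p [507.  271.2  21.8] yaz 7.46 units [-0.06 -0.02  0.07] turn 0.01 F [ 0.9  0.7 -1.5] w 26.7
```

carry_out --targets "-0.06 -0.02 0.04 0 -1;0 0 0.04 0 -1;0 0 0.03 0 -1;0 0 0 0 -1;0 0 0 0 -1"

```text
time: 29.7
eef_pos: [506.7, 269.6, 20.3]
tool_rot: [[-0.13, 0.992, 0.001], [0.992, 0.13, 0.001], [0.001, 0.001, -1.0]]
force: [-5.7, -2.5, 15.0]
gripper_width: 0.308
gripper_force: 61.0
```

carry_out --targets "0 0 -0.03 0 -0.2;0 0 0 0 0;0 0 0 0 0.2;0 0 0 0 0.3;0 0 -0.3 0 0.3;0 0 -0.8 0 0.3;0 0 -1 0 0.3;0 0 -1 0 0.3;0 0 -1 0 0.3;-0.3 0 -0.4 0 0.5;-0.8 0 0 0 0.5;-1 0 0 0 0.5"

```text
time: 30.9
eef_pos: [513.0, 217.4, 131.8]
tool_rot: [[-0.132, 0.991, 0.0], [0.991, 0.132, 0.0], [0.0, 0.0, -1.0]]
force: [0.3, -1.3, -0.0]
gripper_width: 0.745
gripper_force: 0.0
```

carry_out --targets "-1 0 0 0 0.5;-1 0.2 0 0 0.5;-1 0.2 0 0 0.5;-1 0.2 0 0 0.5;-1 0.2 0 0 0.5;-1 0.2 0 0 0.5;-1 0.2 0 0 0.5;-1 0.2 0 0 0.5;-1 0.2 0 0 0.5;-1 0.2 0 0 0.5;-1 0.2 0 0 0.5;-1 0.1 0 0 0.5"

```text
time: 32.1
eef_pos: [604.0, -74.8, 131.2]
tool_rot: [[-0.13, 0.992, -0.001], [0.992, 0.13, -0.0], [-0.0, -0.001, -1.0]]
force: [0.5, -0.0, -0.0]
gripper_width: 0.749
gripper_force: 0.0
```

```bash
python3 go.py 501.2 -197.9 130; python3 - <<'E'
from h import *
cams={n:cam(n) for n in("scene","top")}
for l,g,z in(("objective_short",(523,140),3),("objective_middle",(515,205),3),("objective_long",(507,270),3),("cleaner_bottle",(531,76),3),("swab_pot",(498,334),3)): print(l,fit(l,g,z,cams))
a=cams["scene"]["pixels"][220:385,280:480]; cv2.imwrite("pics/m1.png",cv2.resize(a,(720,594),interpolation=2)[:,:,::-1])
E
```

```text
t 32.1 p [604.  -74.8 131.2] yaz 7.45 units [-4.35 -4.72  0.05] turn 0.01 F [ 0.5 -0.  -0. ] w 63.7
objective_short [('scene', array([524.9, 139.2]), 1.04)]
objective_middle [('scene', array([515.8, 207.1]), 0.95)]
objective_long [('scene', array([508.4, 271.1]), 0.92)]
cleaner_bottle [('scene', array([531.8,  75.7]), 0.8), ('top', array([530.1,  76.7]), 0.85)]
swab_pot [('scene', array([497.7, 334.2]), 0.92), ('top', array([496.7, 334.6]), 0.83)]
```

View pics/m1.png

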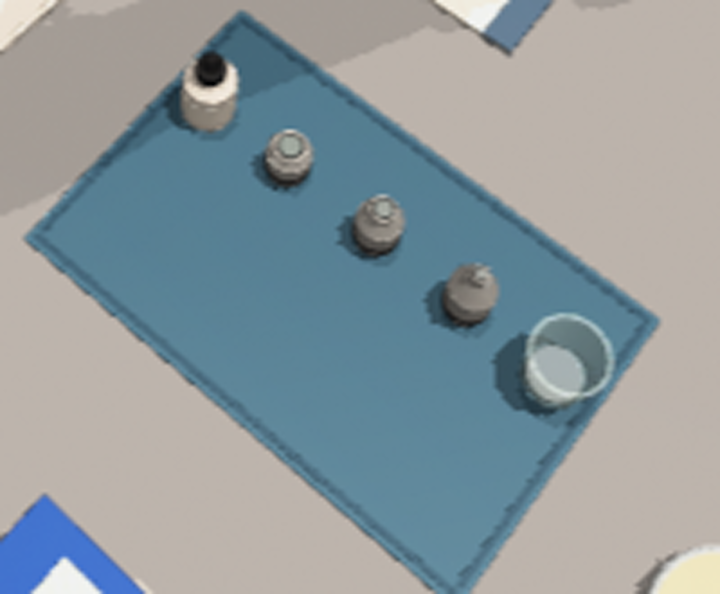

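The row is fine: short at crop (290,155), middle (380,225), long (470,293), evenly spaced between bottle (210,92) and pot (565,360). Now the eyepiece.

carry_out --targets "-0.7 -0.7 0 0 0.5;-0.9 -1 0 0 0.5;-0.9 -1 0 0 0.5;-0.9 -1 0 0 0.5;-0.6 -0.6 0 0 0.5;-0.25 -0.3 0 0 0.5;-0.1 -0.1 0 0 0.5;0 0 0 0 0.5;0 0 0 0 0.5"

```text
time: 33.6
eef_pos: [502.8, -194.9, 131.7]
tool_rot: [[-0.132, 0.991, 0.0], [0.991, 0.132, 0.0], [0.0, 0.0, -1.0]]
force: [0.1, 0.1, 0.1]
gripper_width: 0.748
gripper_force: 0.0
```

```bash
python3 go.py 501.2 -197.9 27
```

```text
t 33.6 p [ 502.8 -194.9  131.7] yaz 7.59 units [-0.11 -0.08  4.19] turn 0.04 F [0.1 0.1 0.1] w 63.5
```

carry_out --targets "-0.1 -0.07 0.3 0.02 0.5;0 0 0.8 0 0.5;0 0 1 0 0.5;0 0 1 0 0.5;0 0 0.6 0 0.5;0 0 0.3 0 0.5;0 0 0.1 0 0.5;0 0 0 0 0.5;0 0 0 0 -1;0 0 0 0 -1;0 0 0 0 -1;0 0 0 0 -1"

```text
time: 34.8
eef_pos: [501.1, -199.3, 30.6]
tool_rot: [[-0.128, 0.992, 0.002], [0.992, 0.128, -0.0], [-0.0, 0.002, -1.0]]
force: [-1.6, 0.7, 6.0]
gripper_width: 0.429
gripper_force: 59.7
```

carry_out --targets "0 0 0 0 -1;0 0 0 0 -1;0 0 -0.2 0 -1;0 0 -0.6 0 -1;0 0 -1 0 -1;0 0 -1 0 -1;0 0 -1 0 -1;0.3 0.1 -0.4 0 -1;0.7 0.2 0 0 -1;1 0.2 0 0 -1;1 0.2 0 0 -1;1 0.2 0 0 -1"

```text
time: 36.0
eef_pos: [509.7, -95.2, 134.3]
tool_rot: [[-0.128, 0.992, -0.0], [0.992, 0.128, 0.0], [0.0, -0.0, -1.0]]
force: [0.8, -0.3, -1.5]
gripper_width: 0.434
gripper_force: 60.3
```

carry_out --targets "1 0.2 0 0 -1;1 0.2 0 0 -1;1 0.2 0 0 -1;1 0.2 0 0 -1;1 0.2 0 0 -1;1 0.2 0 0 -1;1 0.2 0 0 -1;1 0.2 0 0 -1;1 0.2 0 0 -1;0.7 0.2 0 0 -1;0.3 0.2 0 0 -1;0 0 0 0 -1"

```text
time: 37.2
eef_pos: [532.7, 159.0, 134.1]
tool_rot: [[-0.13, 0.992, -0.0], [0.992, 0.13, -0.0], [-0.0, -0.0, -1.0]]
force: [-0.0, 0.1, -1.3]
gripper_width: 0.435
gripper_force: 60.3
```

```bash
python3 go.py 602 218 140
```

```text
t 37.2 p [532.7 159.  134.1] yaz 7.46 units [ 1.98  3.06 -0.24] turn 0.01 F [-0.   0.1 -1.3] w 36.9
```

carry_out --targets "0.4 0.6 0 0 -1;0.6 0.9 0 0 -1;0.5 0.9 0 0 -1;0.3 0.5 0 0 -1;0.15 0.15 0 0 -1;0 0 0 0 -1;0 0 0 0 -1"

```text
time: 37.9
eef_pos: [601.5, 214.7, 134.2]
tool_rot: [[-0.127, 0.992, -0.001], [0.992, 0.127, -0.001], [-0.001, -0.001, -1.0]]
force: [0.2, -0.3, -1.4]
gripper_width: 0.432
gripper_force: 60.4
```

```bash
python3 go.py 602 217 32
```

```text
t 37.9 p [601.5 214.7 134.2] yaz 7.28 units [0.09 0.03 4.09] turn -0.02 F [ 0.2 -0.3 -1.4] w 36.8
```

carry_out --targets "0.05 0.02 0.3 -0.02 -1;0.03 0 0.7 0 -1;0 0 1 0 -1;0 0 0.9 0 -1;0 0 0.6 0 -1;0 0 0.3 0 -1;0 0 0.15 0 -1;0 0 0.1 0 -1;0 0 0.05 0 -1;0 0 0 0 -1;0 0 0 0 -1"

```text
time: 39.0
eef_pos: [602.4, 218.4, 32.4]
tool_rot: [[-0.13, 0.992, 0.001], [0.992, 0.13, 0.0], [0.0, 0.001, -1.0]]
force: [0.5, 0.4, -1.0]
gripper_width: 0.436
gripper_force: 60.4
```

carry_out --targets "-0.04 0 0.05 0 -1;0 0 0.05 0 -1;0 0 0.03 0 -1;0 0 0 0 -1;0 0 0 0 -1"

```text
time: 39.5
eef_pos: [602.5, 217.1, 29.7]
tool_rot: [[-0.13, 0.992, 0.001], [0.992, 0.13, 0.0], [0.0, 0.001, -1.0]]
force: [-3.9, -1.8, 8.4]
gripper_width: 0.434
gripper_force: 61.3
```

carry_out --targets "0 0 -0.02 0 0;0 0 0 0 0.2;0 0 0 0 0.4;0 0 0 0 0.5;0 0 -0.3 0 0.5;0 0 -0.8 0 0.5;0 0 -1 0 0.5;0 0 -1 0 0.5;0 0 -1 0 0.5;-0.3 0 0 0 0.6;-0.8 0 0 0 0.6;-1 0 0 0 0.6"

```text
time: 40.7
eef_pos: [608.7, 165.8, 131.5]
tool_rot: [[-0.132, 0.991, -0.0], [0.991, 0.132, 0.001], [0.001, -0.0, -1.0]]
force: [0.4, -1.2, 0.3]
gripper_width: 0.798
gripper_force: 0.0
```

carry_out --targets "-1 0 0 0 0.6;-1 0.1 0 0 0.6;-1 0.1 0 0 0.6;-1 0.1 0 0 0.6;-1 0.1 0 0 0.6;-1 0.1 0 0 0.6;-1 0.1 0 0 0.6;-1 0 0 0 0.6;-1 0 0 0 0.6;-1 0 0 0 0.6;-1 0 0 0 0.6;-1 0 0 0 0.6"

```text
time: 41.9
eef_pos: [662.5, -131.6, 131.2]
tool_rot: [[-0.13, 0.992, -0.001], [0.992, 0.13, -0.0], [0.0, -0.001, -1.0]]
force: [0.3, 1.1, -0.6]
gripper_width: 0.798
gripper_force: 0.0
```

```bash
python3 go.py 593.5 -183.7 130; python3 - <<'E'
from h import *
for i in range(2):
  cams={n:cam(n) for n in("scene","top")}
  for l,g,z in(("eyepiece",(602,217),3),("dust_cap",(593,-184),4),("objective_middle",(515,205),3)): print(l,fit(l,g,z,cams))
E
```

```text
t 41.9 p [ 662.5 -131.6  131.2] yaz 7.45 units [-1.71 -3.01  0.05] turn 0.01 F [ 0.3  1.1 -0.6] w 67.9
eyepiece [('scene', array([602.3, 218.9]), 1.0), ('top', array([600.6, 219.3]), 0.99)]
dust_cap [('scene', array([ 594. , -182.6]), 0.93)]
objective_middle [('scene', array([514.5, 206.4]), 0.73), ('top', array([513.4, 207.6]), 1.0)]
eyepiece [('scene', array([602.6, 219.8]), 0.88), ('top', array([599.8, 218.8]), 1.01)]
dust_cap [('scene', array([ 593.9, -181.1]), 0.85)]
objective_middle [('scene', array([515.8, 206.6]), 0.89), ('top', array([514.2, 206.1]), 1.07)]
```

carry_out --targets "-0.3 -0.5 0 0 0.6;-0.5 -0.9 0 0 0.6;-0.5 -0.9 0 0 0.6;-0.3 -0.5 0 0 0.6;-0.1 -0.2 0 0 0.6;0 0 0 0 0.6;0 0 0 0 0.6"

```text
time: 43.4
eef_pos: [595.0, -181.0, 131.5]
tool_rot: [[-0.131, 0.991, 0.0], [0.991, 0.131, 0.001], [0.001, 0.001, -1.0]]
force: [0.6, 0.9, -0.2]
gripper_width: 0.799
gripper_force: 0.0
```

```bash
python3 go.py 593.7 -183.5 10
```

```text
t 43.4 p [ 595.  -181.   131.5] yaz 7.55 units [-0.1  -0.07  4.86] turn 0.03 F [ 0.6  0.9 -0.2] w 67.9
```

carry_out --targets "-0.07 -0.05 0.3 0.02 0.6;0 0 0.8 0 0.6;0 0 1 0 0.6;0 0 1 0 0.6;0 0 0.8 0 0.6;0 0 0.5 0 0.6;0 0 0.3 0 0.6;0 0 0.1 0 0.6;0 0 0 0 0.6;0 0 0 0 0.6"

```text
time: 44.4
eef_pos: [593.7, -184.3, 12.5]
tool_rot: [[-0.128, 0.992, 0.002], [0.992, 0.128, -0.0], [-0.001, 0.001, -1.0]]
force: [-0.1, -0.8, 0.4]
gripper_width: 0.801
gripper_force: 0.0
```

```bash
python3 go.py 593.7 -183.5 10
```

```text
t 44.4 p [ 593.7 -184.3   12.5] yaz 7.36 units [0.03 0.   0.1 ] turn -0.01 F [-0.1 -0.8  0.4] w 68.1
```

Down a little more with no contact force, then close and lift.

carry_out --targets "0.02 0 0.12 0 0.6;0 0 0 0 0.3;0 0 0 0 -1;0 0 0 0 -1;0 0 0 0 -1;0 0 0 0 -1;0 0 0 0 -1;0 0 -0.2 0 -1;0 0 -0.6 0 -1;0 0 -1 0 -1;0 0 -1 0 -1;0 0 -1 0 -1"

```text
time: 45.6
eef_pos: [592.9, -183.8, 105.5]
tool_rot: [[-0.128, 0.992, 0.0], [0.992, 0.128, -0.0], [-0.0, 0.0, -1.0]]
force: [0.3, 0.4, 0.2]
gripper_width: 0.549
gripper_force: 61.5
```

```bash
python3 go.py 602.3 218 150;  python3 - <<'E'
from h import *
c=cam("scene"); p=c["pixels"]; s=env.get_state(); u,v=proj(c,s["eef_pos"]); u,v=int(u),int(v)
cv2.imwrite("pics/g3.png",cv2.resize(p[v-50:v+50,u-60:u+60],(720,600),interpolation=2)[:,:,::-1])
E
```

```text
t 45.6 p [ 592.9 -183.8  105.5] yaz 7.35 units [15.89  2.43 -1.78] turn -0.01 F [0.3 0.4 0.2] w 46.7
```

View pics/g3.png

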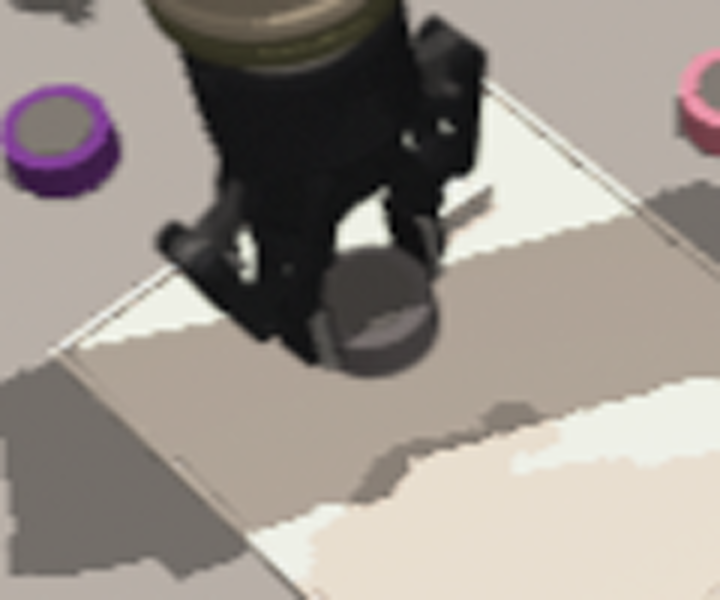

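The cap is held level, at crop (380,310). I'll carry it over the eyepiece.

carry_out --targets "0.4 0.1 -0.3 0 -1;0.8 0.2 -0.3 0 -1;1 0.2 0 0 -1;1 0.2 0 0 -1;1 0.2 0 0 -1;1 0.2 0 0 -1;1 0.2 0 0 -1;1 0.2 0 0 -1;1 0.2 0 0 -1;1 0.2 0 0 -1;1 0.2 0 0 -1;1 0.2 0 0 -1"

```text
time: 46.85
eef_pos: [613.3, 103.5, 118.3]
tool_rot: [[-0.129, 0.992, -0.001], [0.992, 0.129, -0.0], [0.0, -0.001, -1.0]]
force: [1.0, -0.3, 0.1]
gripper_width: 0.544
gripper_force: 61.5
```

carry_out --targets "1 0.1 0 0 -1;1 0 0 0 -1;1 0 0 0 -1;0.8 0 0 0 -1;0.5 0 0 0 -1;0.3 0 0 0 -1;0 0 0 0 -1;0 0 0 0 -1;0 0 0 0 -1"

```text
time: 47.75
eef_pos: [602.2, 214.1, 118.6]
tool_rot: [[-0.126, 0.992, 0.0], [0.992, 0.126, -0.001], [-0.001, -0.0, -1.0]]
force: [-0.1, -1.2, 0.0]
gripper_width: 0.54
gripper_force: 61.5
```

```bash
python3 go.py 602.4 218.5 65; python3 held.py dust_cap 6; sleep 0; python3 go.py 602.4 218.5 65
```

```text
t 47.8 p [602.2 214.1 118.6] yaz 7.24 units [0.17 0.03 2.14] turn -0.03 F [-0.1 -1.2  0. ] w 45.9
scene place [  11.1 -632.6 -114.7] 0.72
scene place [-130.3 -625.8 -122.5] 0.72
fit [('scene', array([602.1, 229. ]), 0.32)]
top place [   9.6 -633.3 -118. ] 0.77
top place [ 1.   0.8 -8.3] 0.64
fit []
[602.20050121 214.12219118 118.58657836]
t 48.0 p [601.9 215.5 118.5] yaz 7.33 units [0.12 0.03 2.14] turn -0.01 F [ 0.3 -0.5 -0.5] w 46.1
```

carry_out --targets "0.1 0.02 0.3 0 -1;0.03 0 0.6 0 -1;0 0 0.6 0 -1;0 0 0.3 0 -1;0 0 0.15 0 -1;0 0 0 0 -1;0 0 0 0 -1"

```text
time: 48.75
eef_pos: [602.2, 219.1, 70.1]
tool_rot: [[-0.128, 0.992, 0.0], [0.992, 0.128, 0.0], [0.0, 0.0, -1.0]]
force: [0.4, -0.2, 0.2]
gripper_width: 0.543
gripper_force: 61.5
```

```bash
python3 go.py 602.4 218.5 65;  python3 - <<'E'
from h import *
c=cam("scene"); p=c["pixels"]; s=env.get_state(); u,v=proj(c,s["eef_pos"]); u,v=int(u),int(v)
cv2.imwrite("pics/g4.png",cv2.resize(p[v-40:v+40,u-50:u+50],(750,600),interpolation=2)[:,:,::-1])
E
```

```text
t 48.8 p [602.2 219.1  70.1] yaz 7.35 units [-0.02  0.    0.2 ] turn -0.01 F [ 0.4 -0.2  0.2] w 46.2
```

View pics/g4.png

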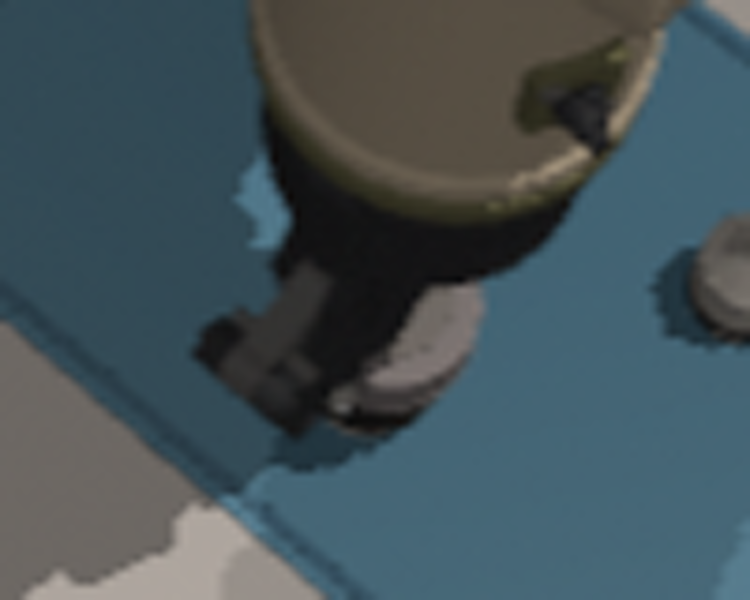

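The cap at crop (425,345) sits above the eyepiece, whose black head shows just under the rim at (380,415); they look aligned. Lowering gently.

carry_out --targets "0 0 0.15 0 -1;0 0 0.15 0 -1;0 0 0.15 0 -1;0 0 0.1 0 -1;0 0 0.05 0 -1;0 0 0 0 -1"

```text
time: 49.4
eef_pos: [601.7, 219.1, 54.5]
tool_rot: [[-0.128, 0.992, -0.0], [0.992, 0.128, -0.0], [-0.0, -0.001, -1.0]]
force: [-0.1, 0.6, 0.5]
gripper_width: 0.546
gripper_force: 61.5
```

carry_out --targets "0 0 0.08 0 -1;0 0 0.08 0 -1;0 0 0.08 0 -1;0 0 0 0 -1;0 0 0 0 -1"

```text
time: 49.9
eef_pos: [601.8, 219.1, 48.7]
tool_rot: [[-0.128, 0.992, -0.0], [0.992, 0.128, -0.0], [-0.0, -0.0, -1.0]]
force: [0.3, -0.1, -0.7]
gripper_width: 0.544
gripper_force: 61.5
```

carry_out --targets "0 0 0.05 0 -1;0 0 0.05 0 -1;0 0 0.03 0 -1;0 0 0 0 -1;0 0 0 0 -1"

```text
time: 50.4
eef_pos: [601.9, 219.1, 45.5]
tool_rot: [[-0.128, 0.992, -0.0], [0.992, 0.128, -0.0], [-0.0, -0.0, -1.0]]
force: [0.4, -0.8, -0.4]
gripper_width: 0.544
gripper_force: 61.5
```

The rim is below the head's upper edge with no jamming. A touch lower, then release and rise.

carry_out --targets "0 0 0.04 0 -1;0 0 0 0 -1;0 0 0 0 0.2;0 0 0 0 0.3;0 0 0 0 0.45;0 0 0 0 0.6;0 0 -0.2 0 0.6;0 0 -0.6 0 0.6;0 0 -1 0 0.6;0 0 -1 0 0.6;0 0 -1 0 0.6;0 0 0 0 0.6"

```text
time: 51.6
eef_pos: [604.5, 219.7, 145.4]
tool_rot: [[-0.128, 0.992, 0.008], [0.992, 0.128, 0.003], [0.002, 0.008, -1.0]]
force: [1.5, -0.5, 0.5]
gripper_width: 0.8
gripper_force: 0.0
```

carry_out --targets "-0.4 0 -0.5 0 0.6;-0.8 0 -0.5 0 0.6;-1 0 0 0 0.6;-1 0 0 0 0.6;-1 0 0 0 0.6;-1 0 0 0 0.6;-1 0 0 0 0.6;-1 0 0 0 0.6;-0.8 0 0 0 0.6;-0.4 0 0 0 0.6;0 0 0 0 0.6;0 0 0 0 0.6"

```text
time: 52.8
eef_pos: [628.7, 11.3, 164.6]
tool_rot: [[-0.128, 0.992, -0.0], [0.992, 0.128, 0.001], [0.001, -0.0, -1.0]]
force: [-0.2, 0.4, 0.4]
gripper_width: 0.796
gripper_force: 0.0
```

```bash
python3 - <<'E'
from h import *
cams={n:cam(n) for n in("scene","top")}
for l,g,z in(("dust_cap",(602,218),38),("objective_short",(523,140),3),("objective_middle",(515,206),3),("objective_long",(507,270),3),("cleaner_bottle",(531,76),3),("swab_pot",(498,334),3)): print(l,fit(l,g,z,cams))
for n in cams:
  print(n,[np.round(r["xyz"],1) for r in env.place_of("dust_cap",n)+env.place_of("eyepiece",n)+env.place_of("cover_glass_box",n)])
a=cams["scene"]["pixels"][220:385,270:470]; cv2.imwrite("pics/m2.png",cv2.resize(a,(720,594),interpolation=2)[:,:,::-1])
E
```

```text
dust_cap [('scene', array([602.7, 219.6]), 0.99), ('top', array([599.3, 219.3]), 0.96)]
objective_short [('scene', array([523.6, 138.5]), 1.03)]
objective_middle [('scene', array([515.8, 206.4]), 1.01), ('top', array([513.4, 206.8]), 0.7)]
objective_long [('scene', array([507.1, 271.4]), 1.03)]
cleaner_bottle [('scene', array([532. ,  76.8]), 1.01)]
swab_pot [('scene', array([498.1, 333.6]), 0.93), ('top', array([497.1, 334.6]), 0.93)]
scene [array([599.3, 218.9,  36.9]), array([ 371.2, -233.2,    1.4]), array([ 610.7, -420.3,    3.7]), array([ 549.8, -185.2,    0.7])]
top [array([601.1, 217.8,  39.1]), array([ 370.4, -237.1,    3.1]), array([ 473.3, -417.8,   -2.9]), array([ 609.4, -418. ,   -1.1]), array([ 502.3, -279.8,    3.9])]
```

View pics/m2.png

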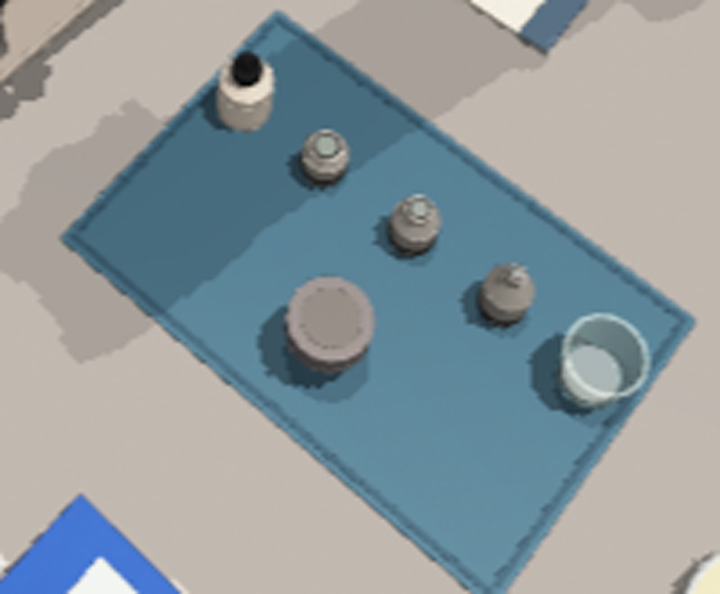

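The cap sits level over the eyepiece at crop (330,325), its origin about 38 mm up. The three objectives stand upright in a row, with the gaps between their centres within about 3 mm of each other. Handing in.

```bash
python3 -c "
from station import env
print(env.finish_job())"
```

```text
the job is handed in; nothing more can be done
None
```

The job is handed in (no verdict was returned): the three objectives stand in order between bottle and pot, at gaps of about 68 and 65 mm, and the capped eyepiece stands behind the middle one on the far half of the mat, with everything released after about 53 s of the 115 s.

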